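# Clear and close the service drawer

### The job

The service drawer of the white unit cannot shut because a steel parts basket was left standing in it. Lift the basket out and hang it by its handle on the hook of the post stand, let go of it, and then push the drawer fully home until it seats in its catch. Leave the other things on the bench where they are.

Things in the scene. Friction and masses are not known exactly. Their poses are not given: they have to be found in the camera images.
- basket_center (a point): Centre of the loose steel parts basket (about 0.2 kg), 55 mm above its underside, z up. An open box 64 (own x) x 54 (y) x 45 mm high, with a rigid upright handle across its middle, in its y-z plane, top 110 mm above the underside. Same either way round. It starts upright in the drawer, its underside 36 mm above the table, and is too tall to go in with the drawer.
- handle_underside (a point): Middle of the underside of the basket handle's top bar, 45 mm above basket_center, same axes. Bar 54 (y) x 14 x 10 mm high. Below it two flat legs, 14 (x) x 6 mm (y), 54 mm over their outsides, run 55 mm down to the rim; opening between them 42 mm wide. They can be gripped across y from above, and a hook can still pass between them along x.
- hook_seat (a point): Point on top of the hook's arm where a handle hangs, 194 mm above the table, 72 mm from the post's axis and 20 mm short of the hook's tip. x points level from the tip towards the post, z up. The arm is a level bar 8 mm thick, turned up at its tip, which ends 18 mm above the arm's top.
- hook_stand: The hook stand (fixed): dark round foot 90 mm across, steel post 12 mm thick and 194 mm high, the hook at its top pointing to its own -x. Origin under the foot. It stands left or right of the white unit; the similar post with a disc-shaped lamp head, on the other side, has no hook.
- lamp: The small lamp on a post (fixed), 198 mm high, foot 90 mm and disc head 70 mm across. Origin under its foot.
- unit_front (a point): Middle of the lower edge of the white unit's front face, at table height; x points into the unit, z up. The unit (fixed) is 250 (x) x 190 (y) x 248 mm high. An open electronics tray on top, 210 mm wide, underside 205 mm above the table, juts 40 mm out over the front face, so the shut drawer is reached only with a tool leaning back from the front. Between drawer and tray (89 to 205 mm up) is a closed panel.
- drawer_front (a point): Centre of the outer face of the drawer's front plate, 59 mm above the table; moves with the drawer. x points into the unit (the way to push), z up. Plate 164 mm wide, 56 mm high, 12 mm thick, flat, no handle; flush with the unit's front face when home. Behind it an open aluminium box 226 x 158 x 45 mm with 5 mm walls and floor.
- drawer (a joint): How far the drawer stands open, m: 0 is fully home, 0.21 fully out. It slides stiffly with 2 to 3 N; about 18 mm before home it meets a sprung catch that resists with about 7 N at first, fading to 2 N at 8 mm; from about 5 mm the catch draws it home and keeps it there.
- multimeter: Bystander: grey hand multimeter lying flat, 170 x 85 x 42 mm. Origin under its centre.
- breaker: Bystander: white plastic circuit breaker, 85 x 36 x 75 mm, standing loose. Origin under its centre.
- screwdriver: Bystander: screwdriver lying on the mat. Origin under it.
- tape: Bystander: black roll of tape lying flat, 100 mm across, 24 mm high. Origin under its centre.
- mug: Bystander: white mug, 80 mm across, 90 mm high. Origin under its centre.
- flux: Bystander: bottle, 56 mm across, 120 mm high. Origin under its centre.
Things that resemble listed ones, but are neither listed nor needed, are in the scene too. Leave any brown or pink look-alike of the part that bears basket_center alone.

How it is judged (in metres and radians):
On the way, in this order (a step that is already met when the one before it is completed fails the run):
1. the basket hangs by its handle on the hook, let go, while the drawer is still open (distance between handle_underside and hook_seat below 0.045 m and z of handle_underside in the frame of hook_seat above -0.006 m and angle between basket_center's own z axis and vertical below 0.35 rad and contact force between the fingers and anything else below 0.1 N and value of joint drawer above 0.03 m), for 0.3 s.
2. the drawer is home in its catch (value of joint drawer below 0.004 m), for 0.2 s.
At the end, for the whole second after the job is handed in: The basket hangs upright (within 20 degrees) by its handle on the hook, the underside of the handle's bar within 45 mm of the hook's seat and no more than 6 mm below it, and the drawer is home within 4 mm (distance between handle_underside and hook_seat below 0.045 m and z of handle_underside in the frame of hook_seat above -0.006 m and angle between basket_center's own z axis and vertical below 0.35 rad and value of joint drawer below 0.004 m); the robot touches nothing.
It fails at once if another loose thing on the bench was moved more than 40 mm (distance of any of multimeter, breaker, screwdriver, tape, mug, flux from where it was at the start of the episode above 0.04 m).
It also fails if it takes over 64 s, if anything falls off the work surface, if the arm or the gripper's body presses on something with over 40 N, if the wrist force passes 120 N, or if a joint passes its speed limit or range.

### The arm

A 6-joint arm with a two-finger parallel gripper is mounted at the origin on the work surface. World frame = base frame: x ahead of the robot, y to its left, z up, the work surface at z = 0. Lengths are in mm, angles in degrees, forces in N, time in s.
With the tool pointing down it reaches from about 300 to 850 mm from the base axis. Payload 4.2 kg.
Tool frame: the origin (TCP) lies at the very end of the fingers, on their centre line; the grasp point (between the pads) lies 19 mm behind it (env.grip_depth is the distance from the TCP to the grasp point, in mm); z points along the fingers, y is the line along which they close (so a half turn about z gives the same grasp; the last joint's range is limited). The gripper opens to 91 mm and grips with 3 to 60 N. Pads are 32 mm wide; open, the fingers measure 118 mm over their backs; the gripper's body (76 mm by 178 mm) begins 60 mm behind the grasp point.
Start: joints at [-75.974, 18.312, 89.639, -0, 72.044, -1.146], TCP at [150.489, -554.974, 213.976] pointing down, gripper open.
Joint ranges: [-177.97, 177.97], [-48.28, 115.42], [12.27, 149.76], [-77.06, 257.06], [2.81, 150.46], [-146.56, 146.56]. Speed limits (degrees/s): [147.25, 147.25, 180, 180, 180, 180].

### API

Orientations are given as [roll, pitch, yaw] about the fixed x, y, z axes, in that order (R = Rz(yaw) Ry(pitch) Rx(roll)).
In Python, from workcell import env, cams gives the robot as it stands.
- The arm moves only by the tool apply_moves, never from a script. Its argument "deltas" is a list of rows, each a list of 5 numbers: the shift along the tool's x, y, z in m, then the turn about the tool's z in rad, then the opening, from -1 (shut) to 1 (fully open), so that 0 is half open. In form: [[tx, ty, tz, roll, gripper], ...]. A call has 1 to 5 rows; each row is the pose to reach, as a shift and turn from the pose commanded when the call began, along the tool's axes at that moment; what a row does not reach only later rows make up. A row lasts 1/10 s, in which the tool goes at most 50 mm and 8.59 degrees, less where a joint would pass 70% of its speed; a pose out of reach is approached as far as the arm can. A call with a gripper value outside its range is refused whole. The fingers move at their own pace and stop on an object; "grip_force" is the grip in N (left out, the last holds). Time passes only in rows, so rows that repeat a pose let the fingers close. It gives the time, the measured TCP pose, the force, the opening and the grip force at its end, in the units of the state.
- env.state(): the state, without advancing time (a new reading comes with each control period).
- cams.grab_frame(name): name is "scene" or "top" or "wrist"; returns the picture (420x560x3 uint8, blue, green, red); there is no depth.
- cams.get_calibration(name): a dict with "mtx" (3x3 intrinsics, pixels), "eye" and "attitude" of the camera in the world; the wrist camera has in their place "tool_from_camera" (4x4, takes a point from camera to tool coordinates, whose origin is the TCP and whose axes are the flange's). Camera axes: x right, y down, z forward; pixel columns grow to the right and rows downward; lengths in mm; the calibration is good to about 2 mm. A picture is of the moment at which its call begins: read the wrist's pose just before it. get_calibration takes no time and is no camera call.
- env.job_done(): hands the job in; it is judged then, once.
The state is a dict: "time_s": time; "qpos": joint angles; "qvel": joint speeds; "effort": joint torques, N m; "ee_pos": TCP position; "ee_rot": TCP orientation; "force": force on the tool from outside, world axes, zero at the start; "torque": the same for the moment, N m; "gripper_width": finger opening in mm; "gripper_force": force on a finger pad.
Only numpy, scipy, OpenCV 4.12 (cv2) and the standard library are available. Lean on these libraries where they do the work, as an engineer would, in place of code of your own. Each camera call takes 0.05 s, during which the arm holds its last target. There are 200 camera calls.

## Working session

There is one attempt and no reset: what is moved stays moved. The work goes in short steps, Python scripts to look and compute and a tool call to move; the robot and the scene stay as the last step left them, time stands still between calls to the robot, and variables do not carry over. Pictures are saved under pics/ and viewed, at most 10 in all, crops included, and the job is handed in when it is done.

Besides the shell and the picture viewer there is one more tool, called after "Request:" as a command line: name --pt "numbers of a row" for each row, then --argument value for the rest. apply_moves: Moves the arm, as the interface text tells. Its arguments: {"type":"object","properties":{"deltas":{"type":"array"},"grip_force":{"type":"number"}},"required":["deltas"]}

```bash
ls; mkdir -p pics
python3 - <<'E'
from workcell import env, cams
import cv2,numpy as np
np.set_printoptions(suppress=True,precision=2)
print(env.state())
for n in ["scene","top"]:
    f=cams.grab_frame(n); cv2.imwrite(f"pics/{n}0.png",f); print(cams.get_calibration(n))
print(cams.get_calibration("wrist"))
E
```

```text
pics
{'time_s': 0.0, 'qpos': array([-75.97,  18.35,  89.71,   0.  ,  72.04,  -1.15]), 'qvel': array([-0.09,  0.04,  0.08, -0.09,  0.02,  0.08]), 'effort': array([ -0.  , -41.25, -23.2 ,   0.07,   0.05,  -0.  ]), 'ee_pos': array([ 150.35, -554.44,  213.11]), 'ee_rot': array([-179.9 ,   -0.  ,   15.17]), 'force': array([-0.02,  0.34,  0.74]), 'torque': array([ 0.  , -0.01,  0.02]), 'gripper_force': 0.0, 'gripper_width': 91.31854107503084}
{'mtx': array([[441.24,   0.  , 277.88],
       [  0.  , 441.24, 210.18],
       [  0.  ,   0.  ,   1.  ]]), 'eye': array([1022.8 , -695.64, 1447.52]), 'attitude': array([-147.12,    0.24,   34.4 ])}
{'mtx': array([[441.8 ,   0.  , 281.57],
       [  0.  , 441.8 , 216.41],
       [  0.  ,   0.  ,   1.  ]]), 'eye': array([ 449.68,   -7.7 , 1345.64]), 'attitude': array([-175.36,    0.27,  -91.35])}
{'mtx': array([[317.16,   0.  , 280.75],
       [  0.  , 317.16, 206.21],
       [  0.  ,   0.  ,   1.  ]]), 'tool_from_camera': array([[   0.  ,   -0.97,   -0.25,   68.57],
       [   1.  ,    0.  ,    0.  ,    0.16],
       [  -0.  ,   -0.25,    0.97, -172.04],
       [   0.  ,    0.  ,    0.  ,    1.  ]])}
```

View pics/scene0.png

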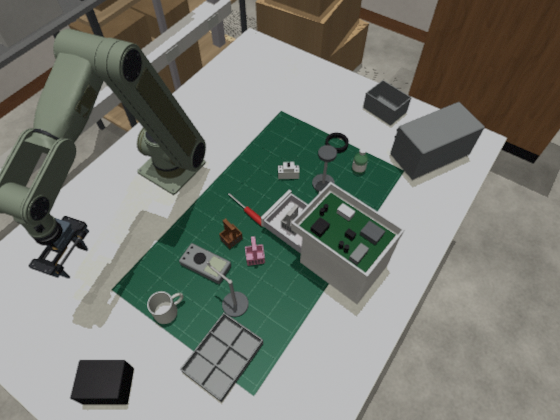

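View pics/top0.png

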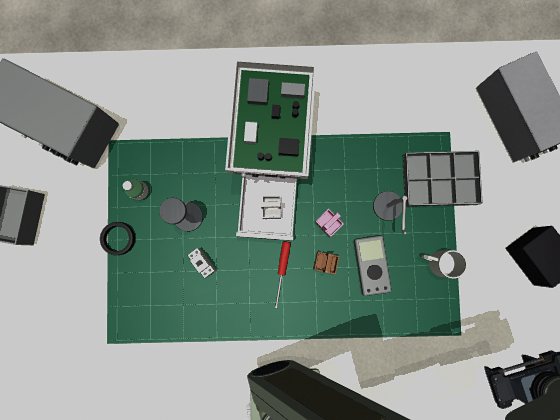

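```bash
cat > h.py <<'E'
import numpy as np, cv2
from scipy.spatial.transform import Rotation as Ro
from workcell import env, cams
np.set_printoptions(suppress=True,precision=1)
def R(rpy): return Ro.from_euler('xyz',rpy,degrees=True).as_matrix()
def pose(n,st=None):
    c=cams.get_calibration(n)
    if n=='wrist':
        st=st or env.state(); T=c['tool_from_camera']; Rt=R(st['ee_rot'])
        return c['mtx'],Rt@T[:3,:3],Rt@T[:3,3]+st['ee_pos']
    return c['mtx'],R(c['attitude']),np.array(c['eye'])
def ray(P,uv): 
    K,Rc,e=P; d=Rc@np.linalg.solve(K,[uv[0],uv[1],1.]); return e,d
def onz(P,uv,z):
    e,d=ray(P,uv); return e+d*(z-e[2])/d[2]
def proj(P,p):
    K,Rc,e=P; q=K@(Rc.T@(np.asarray(p,float)-e)); return q[:2]/q[2]
def tri(P1,a,P2,b):
    (e1,d1),(e2,d2)=ray(P1,a),ray(P2,b)
    s=np.linalg.lstsq(np.c_[d1,-d2],e2-e1,rcond=None)[0]
    p,q=e1+s[0]*d1,e2+s[1]*d2; return (p+q)/2,np.linalg.norm(p-q)
E
python3 - <<'E'
from h import *
t=cv2.imread('pics/top0.png'); s=cv2.imread('pics/scene0.png')
a=cv2.resize(t[160:270,215:435],None,fx=3.6,fy=3.6,interpolation=cv2.INTER_CUBIC)[:, :800]
cv2.imwrite('pics/c1.png',a[:400])
P=pose('top')
print('foot',onz(P,(388,206),2),'hook',onz(P,(405,197),194),onz(P,(404,232),200),'basket',onz(P,(272,207),146))
b=cv2.resize(s[185:320,180:330],None,fx=4,fy=4,interpolation=cv2.INTER_CUBIC)
cv2.imwrite('pics/c2.png',b)
E
```

```text
foot [ 582.9 -329.6    2. ] hook [ 586.5 -329.2  194. ] [ 494.6 -320.7  200. ] basket [573.5  21.1 146. ]
```

View pics/c1.png

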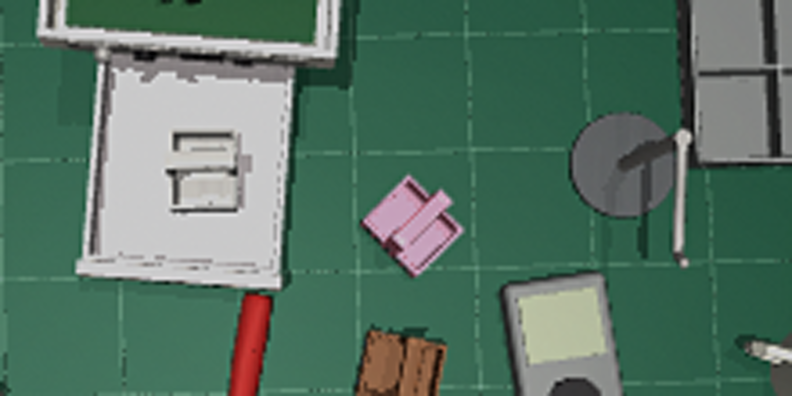

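View pics/c2.png

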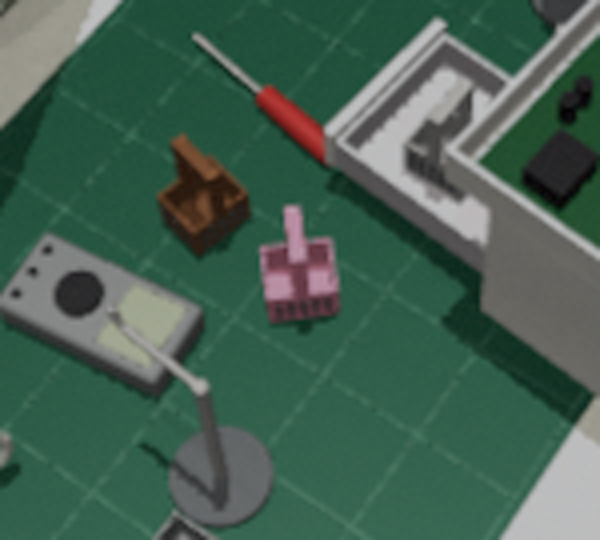

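Run:
```python
from h import *
P=pose('top'); S=pose('scene')
f=lambda u,v:(215+u/3.6,160+v/3.6)
g=lambda u,v:(180+u/4,185+v/4)
for n,uv,z in [('plateL',(78,270),87),('plateR',(280,287),87),('trayL',(38,38),248),('trayR',(334,63),248),('barL',(166,161),146),('barR',(238,160),146),('boxTL',(173,133),81),('boxTR',(240,131),81),('boxBL',(172,210),81),('boxBR',(240,210),81),('wallL',(100,160),87),('wallR',(287,160),87)]:
    print(n,onz(P,f(*uv),z))
print('posttop',tri(P,f(682,137),S,g(203,385)),'tip',tri(P,f(683,262),S,g(113,313)))
print('bar',tri(P,f(166,161),S,g(467,90)))
```

```text
plateL [501.8 125.   87. ]
plateR [484.6 -34.5  87. ]
trayL [657.9 133.5 248. ]
trayR [635.2 -72.7 248. ]
barL [580.4  50.7 146. ]
barR [579.9  -3.9 146. ]
boxTL [609.9  47.8  81. ]
boxTR [610.2  -5.8  81. ]
boxBL [548.1  49.9  81. ]
boxBR [546.8  -4.3  81. ]
wallL [588.9 106.1  87. ]
wallR [585.4 -42.7  87. ]
posttop (array([ 585.6, -326.3,  193.1]), np.float64(4.60640730811615)) tip (array([ 493.9, -320.5,  202.6]), np.float64(3.9390281992265246))
bar (array([583.8,  52.7, 125.9]), np.float64(3.0284897217310323))
```

Request:
apply_moves --pt "0.028 -0.022 -0.017 -0.144 1" --pt "0.056 -0.044 -0.035 -0.288 1" --pt "0.085 -0.067 -0.052 -0.432 1" --pt "0.113 -0.089 -0.07 -0.576 1" --pt "0.141 -0.111 -0.087 -0.72 1"

```text
time_s: 0.6
ee_pos: [258.0, -409.5, 301.4]
ee_rot: [-180.0, -0.0, 56.7]
force: [0.3, 0.0, -0.4]
gripper_width: 91.2
gripper_force: 0.0
```

Request:
apply_moves --pt "0.036 0.002 0 -0.144 1" --pt "0.072 0.004 0 -0.288 1" --pt "0.108 0.006 0 -0.432 1" --pt "0.144 0.008 0 -0.576 1" --pt "0.179 0.01 0 -0.72 1"

```text
time_s: 1.1
ee_pos: [365.3, -265.8, 300.7]
ee_rot: [-180.0, -0.0, 98.0]
force: [0.4, -0.1, 0.0]
gripper_width: 91.3
gripper_force: 0.0
```

Request:
apply_moves --pt "0.026 0.025 0 -0.144 1" --pt "0.051 0.05 0 -0.288 1" --pt "0.077 0.076 0 -0.432 1" --pt "0.102 0.101 0 -0.576 1" --pt "0.128 0.126 0 -0.72 1"

```text
time_s: 1.6
ee_pos: [473.1, -122.3, 300.6]
ee_rot: [-180.0, -0.0, 139.3]
force: [0.3, 0.4, -0.2]
gripper_width: 91.0
gripper_force: 0.0
```

Request:
apply_moves --pt "0.003 0.036 0 -0.142 1" --pt "0.006 0.072 0 -0.284 1" --pt "0.008 0.107 0 -0.426 1" --pt "0.011 0.142 0 -0.568 1" --pt "0.014 0.178 0 -0.71 1"

```text
time_s: 2.1
ee_pos: [579.4, 21.0, 300.4]
ee_rot: [-180.0, -0.1, 180.0]
force: [-0.1, -0.3, 0.3]
gripper_width: 91.2
gripper_force: 0.0
```

Run:
```python
from h import *
st=env.state(); P=pose('wrist',st); f=cams.grab_frame('wrist'); cv2.imwrite('pics/w1.png',f); np.savez('w1.npz',K=P[0],R=P[1],e=P[2])
print(st['ee_pos'],st['ee_rot'],P[2],st['qpos'])
print(proj(P,[580,50,146]),proj(P,[580,-4,146]))
```

```text
[579.4  21.  300.4] [-180.    -0.1  180. ] [511.   21.  472.5] [  1.   16.5  79.9  -0.   83.7 -89. ]
[308.7 194.3] [257.3 194.3]
```

View pics/w1.png

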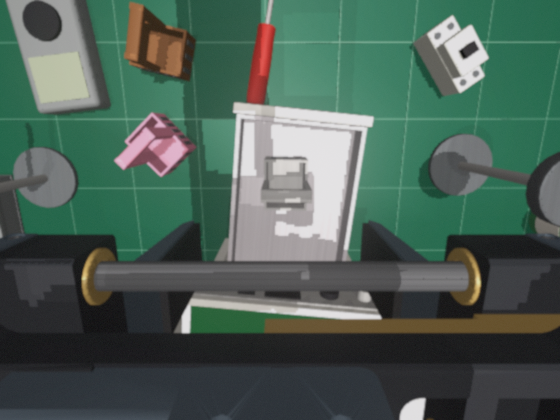

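Run:
```python
from h import *
f=cv2.imread('pics/w1.png')
cv2.imwrite('pics/w1c.png',cv2.resize(f[140:240,220:360],None,fx=5.5,fy=5.5,interpolation=cv2.INTER_CUBIC))
```

```text
(no output)
```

View pics/w1c.png

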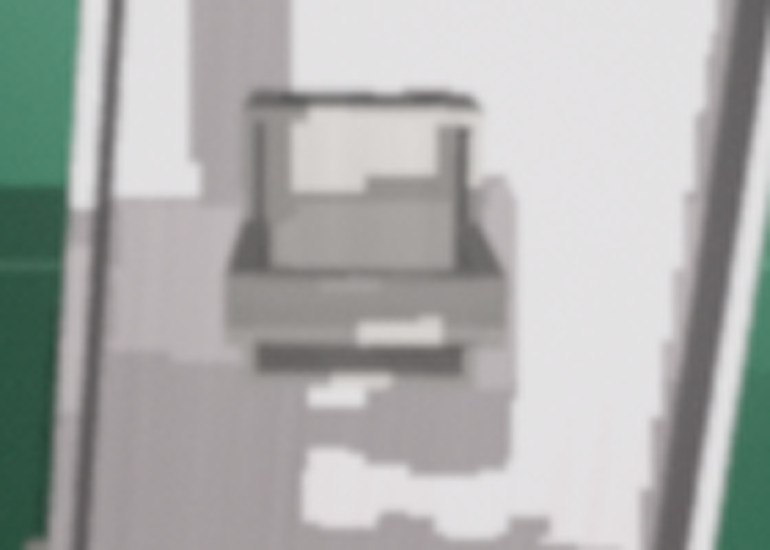

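Request:
apply_moves --pt "-0.002 0.005 0.045 0 1" --pt "-0.002 0.005 0.09 0 1" --pt "-0.002 0.005 0.135 0 1" --pt "-0.002 0.005 0.175 0 1" --pt "-0.002 0.005 0.195 0 1"

```text
time_s: 2.65
ee_pos: [578.2, 24.6, 101.7]
ee_rot: [-180.0, -0.4, 179.6]
force: [-0.8, 0.0, -0.5]
gripper_width: 91.4
gripper_force: 0.0
```

Request:
apply_moves --pt "0 0 0 0 -0.2" --pt "0 0 0 0 -0.5" --pt "0 0 0 0 -0.8" --pt "0 0 0 0 -1" --pt "0 0 0 0 -1" --grip_force 20

```text
time_s: 3.15
ee_pos: [581.8, 25.0, 107.3]
ee_rot: [180.0, 0.2, 179.6]
force: [-0.1, 0.6, -1.6]
gripper_width: 54.1
gripper_force: 15.9
```

Request:
apply_moves --pt "0 0 0 0 -1" --pt "0 0 0 0 -1" --pt "0 0 0 0 -1" --pt "0 0 0 0 -1"

```text
time_s: 3.55
ee_pos: [581.8, 25.0, 107.2]
ee_rot: [180.0, 0.1, 179.6]
force: [-0.7, 1.0, 6.0]
gripper_width: 54.1
gripper_force: 19.9
```

Request:
apply_moves --pt "0 0 -0.015 0 -1" --pt "0 0 -0.035 0 -1" --pt "0 0 -0.065 0 -1" --pt "0 0 -0.09 0 -1" --pt "0 0 -0.1 0 -1"

```text
time_s: 4.05
ee_pos: [581.8, 24.6, 207.8]
ee_rot: [-180.0, 0.2, 179.6]
force: [-0.1, -0.3, -2.2]
gripper_width: 53.8
gripper_force: 19.9
```

Request:
apply_moves --pt "0 0 0 0 -1" --pt "0 0 0 0 -1"

```text
time_s: 4.25
ee_pos: [580.1, 24.6, 204.3]
ee_rot: [-180.0, -0.2, 179.6]
force: [-0.2, 0.2, -3.5]
gripper_width: 54.3
gripper_force: 19.9
```

Request:
apply_moves --pt "0.01 -0.022 0 0.012 -1" --pt "0.026 -0.062 0 0.025 -1" --pt "0.042 -0.102 0 0.04 -1" --pt "0.058 -0.142 0 0.055 -1" --pt "0.074 -0.182 0 0.072 -1"

```text
time_s: 4.75
ee_pos: [503.9, -157.8, 204.0]
ee_rot: [180.0, -0.2, 175.5]
force: [0.9, -0.3, -2.4]
gripper_width: 53.9
gripper_force: 19.9
```

Request:
apply_moves --pt "0.029 -0.038 0 0 -1" --pt "0.05 -0.076 0 0 -1" --pt "0.067 -0.114 0 0 -1" --pt "0.077 -0.145 0 0 -1" --pt "0.077 -0.155 0 0 -1"

```text
time_s: 5.25
ee_pos: [414.4, -307.2, 204.2]
ee_rot: [180.0, -0.2, 175.3]
force: [0.2, 0.2, -3.1]
gripper_width: 53.9
gripper_force: 20.0
```

Run:
```python
from h import *
st=env.state(); print(st['ee_pos'],st['ee_rot'],st['qpos'])
P=pose('wrist',st); f=cams.grab_frame('wrist'); t=cams.grab_frame('top')
cv2.imwrite('pics/t2.png',t)
a=cv2.resize(f,(560,420)); b=cv2.resize(t[140:290,360:450],(336,560))[:420]
cv2.imwrite('pics/w2.png',a)
p=st['ee_pos']; print(proj(P,[494,-320.7,212]),proj(P,[514,-322.5,194]),proj(P,[586,-328,194]))
```

```text
[ 414.4 -307.2  204.2] [180.   -0.2 175.3] [ -37.8   13.5   98.    -0.1   68.7 -123. ]
[269.9 375.8] [270.7 380.5] [272.  462.2]
```

View pics/w2.png

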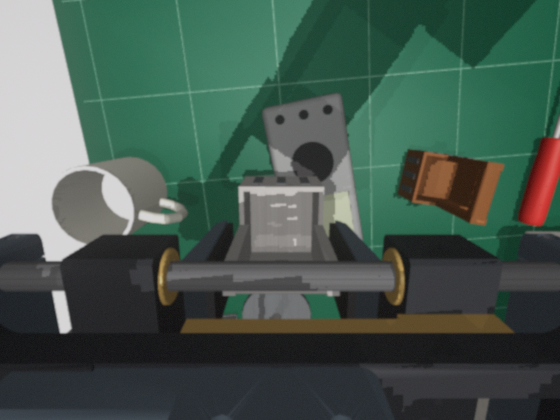

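Request:
apply_moves --pt "-0.005 -0.007 0 0 -1" --pt "-0.03 -0.007 0 0 -1" --pt "-0.06 -0.007 0 0 -1" --pt "-0.09 -0.007 0 0 -1" --pt "-0.104 -0.007 0 0 -1"

```text
time_s: 5.85
ee_pos: [523.4, -319.1, 205.1]
ee_rot: [180.0, 0.1, 175.7]
force: [-0.8, -0.3, -2.2]
gripper_width: 53.7
gripper_force: 20.0
```

Run:
```python
from h import *
st=env.state(); print(st['ee_pos'],st['ee_rot'],st['force'])
t=cams.grab_frame('scene')
cv2.imwrite('pics/s3.png',cv2.resize(t[230:330,160:290],None,fx=5.5,fy=5.5,interpolation=cv2.INTER_CUBIC))
```

```text
[ 523.4 -319.1  205.1] [180.    0.1 175.7] [-0.8 -0.3 -2.2]
```

View pics/s3.png

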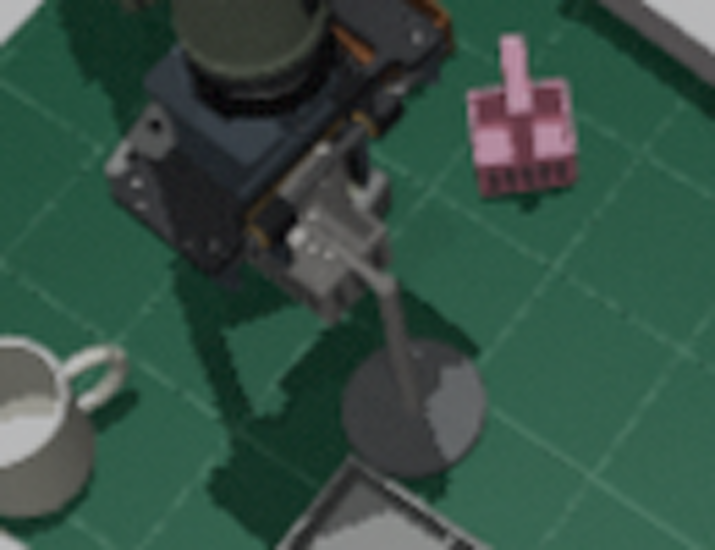

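Request:
apply_moves --pt "0 -0.003 0.004 0 -1" --pt "0 -0.003 0.012 0 -1" --pt "0 -0.003 0.02 0 -1" --pt "0 -0.003 0.027 0 -1" --pt "0 -0.003 0.03 0 -1"

```text
time_s: 6.4
ee_pos: [518.7, -323.1, 174.8]
ee_rot: [179.9, -0.1, 175.5]
force: [-0.1, -0.5, -3.8]
gripper_width: 53.7
gripper_force: 20.0
```

Request:
apply_moves --pt "0 0 0.002 0 -1" --pt "0 0 0.004 0 -1" --pt "0 0 0.006 0 -1" --pt "0 0 0.007 0 -1" --pt "0 0 0.007 0 -1"

```text
time_s: 6.9
ee_pos: [519.7, -323.4, 168.9]
ee_rot: [-180.0, -0.0, 175.5]
force: [0.7, -0.3, -1.8]
gripper_width: 53.9
gripper_force: 20.0
```

Request:
apply_moves --pt "0 0 0.001 0 -1" --pt "0 0 0.002 0 -1" --pt "0 0 0.003 0 -1" --pt "0 0 0.003 0 -1"

```text
time_s: 7.3
ee_pos: [519.6, -323.3, 165.8]
ee_rot: [180.0, -0.0, 175.5]
force: [-0.8, 0.9, -3.0]
gripper_width: 53.8
gripper_force: 20.0
```

Request:
apply_moves --pt "0 0 0.0005 0 -1" --pt "0 0 0.001 0 -1" --pt "0 0 0.001 0 -1" --pt "0 0 0.001 0 -1"

```text
time_s: 7.7
ee_pos: [519.8, -323.4, 165.1]
ee_rot: [-180.0, 0.0, 175.5]
force: [-0.1, -0.4, -2.1]
gripper_width: 54.0
gripper_force: 20.0
```

Request:
apply_moves --pt "0 0 0.001 0 -1" --pt "0 0 0.002 0 -1" --pt "0 0 0.003 0 -1" --pt "0 0 0.003 0 -1"

```text
time_s: 8.1
ee_pos: [519.9, -323.5, 164.8]
ee_rot: [-179.9, 0.1, 175.5]
force: [-3.9, 2.9, 11.5]
gripper_width: 53.4
gripper_force: 20.0
```

Request:
apply_moves --pt "0 0 -0.002 0 -1" --pt "0 0 -0.003 0 -1" --pt "0 0 -0.003 0 0.3" --pt "0 0 -0.003 0 0.5" --pt "0 0 -0.003 0 0.8"

```text
time_s: 8.6
ee_pos: [519.9, -323.5, 164.8]
ee_rot: [-180.0, 0.0, 175.5]
force: [-0.1, 0.2, 0.3]
gripper_width: 72.5
gripper_force: 0.0
```

Request:
apply_moves --pt "0 0 0 0 1" --pt "0 0 0 0 1" --pt "0 0 0 0 1" --pt "0 0 0 0 1" --pt "0 0 0 0 1"

```text
time_s: 9.1
ee_pos: [519.7, -323.4, 165.0]
ee_rot: [-180.0, 0.0, 175.5]
force: [-0.2, 0.3, -0.3]
gripper_width: 91.0
gripper_force: 0.0
```

Request:
apply_moves --pt "0 0 -0.01 0 1" --pt "0 0 -0.035 0 1" --pt "0 0 -0.07 0 1" --pt "0 0 -0.105 0 1" --pt "0 0 -0.14 0 1"

```text
time_s: 9.6
ee_pos: [519.6, -323.3, 307.3]
ee_rot: [-180.0, 0.1, 175.5]
force: [0.6, -0.9, 0.4]
gripper_width: 91.6
gripper_force: 0.0
```

Request:
apply_moves --pt "0.03 0 -0.01 0 0" --pt "0.06 0 -0.01 0 -0.5" --pt "0.1 0 0 0 -1" --pt "0.14 0 0 0 -1" --pt "0.18 0 0 0 -1"

```text
time_s: 10.1
ee_pos: [338.7, -308.8, 305.5]
ee_rot: [-180.0, 0.0, 175.5]
force: [-0.5, 0.6, 0.8]
gripper_width: 54.3
gripper_force: 0.0
```

Run:
```python
from h import *
st=env.state(); print(st['time_s'],st['ee_pos'],st['ee_rot'],st['qpos'],st['force'])
t=cams.grab_frame('top'); s=cams.grab_frame('scene')
a=cv2.resize(t[150:280,210:440],None,fx=3,fy=3,interpolation=cv2.INTER_CUBIC)[:, :400]
a=cv2.resize(t[150:250,360:440],(400,500),interpolation=cv2.INTER_CUBIC)
b=cv2.resize(s[225:325,170:250],(400,500),interpolation=cv2.INTER_CUBIC)
cv2.imwrite('pics/m4.png',np.hstack([a,b]))
```

```text
10.1 [ 338.7 -308.8  305.5] [-180.     0.   175.5] [ -43.8    4.8   94.    -0.    81.1 -129.3] [-0.5  0.6  0.8]
```

View pics/m4.png

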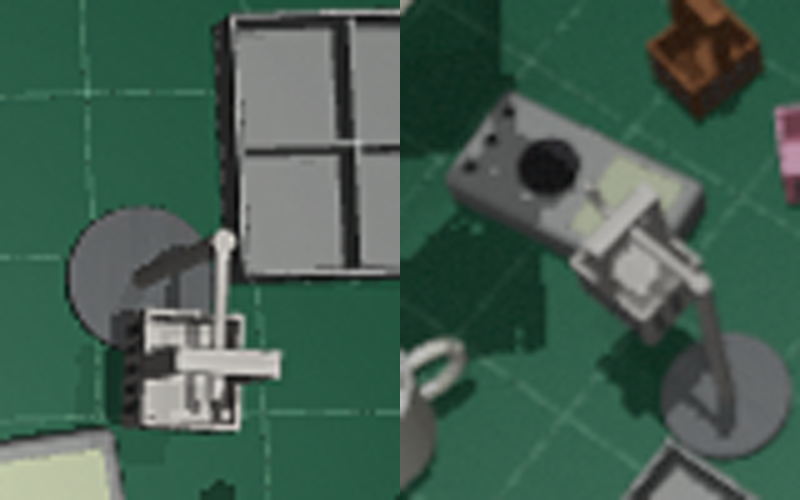

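Request:
apply_moves --pt "-0.032 -0.025 0 0.136 -1" --pt "-0.063 -0.049 0 0.272 -1" --pt "-0.095 -0.074 0 0.408 -1" --pt "-0.126 -0.098 0 0.544 -1" --pt "-0.158 -0.123 0 0.68 -1"

```text
time_s: 10.7
ee_pos: [490.1, -445.3, 305.5]
ee_rot: [180.0, 0.1, 136.2]
force: [0.4, -1.1, 0.4]
gripper_width: 6.1
gripper_force: 0.0
```

Request:
apply_moves --pt "-0.04 0 0 0 -1" --pt "-0.08 0 0 0 -1" --pt "-0.12 0 0 0 -1" --pt "-0.16 0 0 0 -1" --pt "-0.2 0 0 0 -1"

```text
time_s: 11.2
ee_pos: [629.2, -577.0, 305.5]
ee_rot: [180.0, 0.1, 136.6]
force: [1.4, -1.2, 0.2]
gripper_width: 0.6
gripper_force: 0.0
```

Request:
apply_moves --pt "-0.03 0 0 0 -1" --pt "-0.06 0 0 0 -1" --pt "-0.09 0 0 0 -1" --pt "-0.12 0 0 0 -1" --pt "-0.12 0 0 0 -1"

```text
time_s: 11.7
ee_pos: [661.4, -609.6, 271.5]
ee_rot: [180.0, 2.5, 136.5]
force: [-0.6, 0.1, 0.3]
gripper_width: 0.7
gripper_force: 0.0
```

Run:
```python
from h import *
st=env.state(); print(st['time_s'],st['ee_pos'],st['ee_rot'],st['qpos'],st['force'])
```

```text
11.7 [ 661.4 -609.6  271.5] [180.    2.5 136.5] [-43.4  55.7  12.3   0.  109.6 -89.9] [-0.6  0.1  0.3]
```

Request:
apply_moves --pt "-0.05 0 0 0 -1" --pt "-0.1 0 0 0 -1" --pt "-0.15 0 0 0 -1" --pt "-0.2 0 0 0 -1" --pt "-0.2 0 0 0 -1"

```text
time_s: 12.2
ee_pos: [688.0, -637.0, 221.1]
ee_rot: [179.9, 4.7, 136.5]
force: [0.2, 0.5, -0.5]
gripper_width: 0.7
gripper_force: 0.0
```

Request:
apply_moves --pt "0 0 0 0 -1" --pt "0 0 0 0 -1"

```text
time_s: 12.4
ee_pos: [687.8, -636.8, 221.8]
ee_rot: [179.9, 4.7, 136.5]
force: [0.2, -0.1, 0.3]
gripper_width: 0.5
gripper_force: 0.0
```

Request:
apply_moves --pt "0.03 0 0 0 -1" --pt "0.06 0 0 0 -1" --pt "0.09 0 0 0 -1" --pt "0.1 0 0 0 -1" --pt "0.1 0 0 0 -1"

```text
time_s: 12.9
ee_pos: [614.7, -567.4, 216.3]
ee_rot: [179.9, 4.8, 136.5]
force: [0.9, 0.1, 0.3]
gripper_width: 0.5
gripper_force: 0.0
```

Run:
```python
from h import *
st=env.state(); print(st['time_s'],st['ee_pos'],st['ee_rot'],st['qpos'],st['force'])
```

```text
12.9 [ 614.7 -567.4  216.3] [179.9   4.8 136.5] [-43.5  41.5  49.6   0.1  84.1 -90.1] [0.9 0.1 0.3]
```

Request:
apply_moves --pt "-0.05 0 -0.05 0 -1" --pt "-0.1 0 -0.1 0 -1" --pt "-0.15 0 -0.15 0 -1" --pt "-0.2 0 -0.2 0 -1" --pt "-0.25 0 -0.25 0 -1"

```text
time_s: 13.4
ee_pos: [657.2, -609.3, 325.1]
ee_rot: [179.9, 6.9, 136.5]
force: [1.3, -0.9, 1.9]
gripper_width: 0.6
gripper_force: 0.0
```

Request:
apply_moves --pt "-0.1 0 -0.1 0 -1" --pt "-0.2 0 -0.2 0 -1" --pt "-0.3 0 -0.3 0 -1"

```text
time_s: 13.7
ee_pos: [645.9, -600.2, 371.8]
ee_rot: [179.9, 9.4, 136.5]
force: [0.8, -0.2, -0.1]
gripper_width: 0.6
gripper_force: 0.0
```

Request:
apply_moves --pt "-0.4 0 0 0 -1" --pt "-0.4 0 0 0 -1"

```text
time_s: 13.9
ee_pos: [668.5, -622.4, 344.9]
ee_rot: [179.9, 11.5, 136.5]
force: [0.3, 0.0, -0.6]
gripper_width: 0.3
gripper_force: 0.0
```

Run:
```python
from h import *
st=env.state(); print(st['time_s'],st['ee_pos'],st['ee_rot'],st['qpos'],st['force'])
```

```text
13.9 [ 668.5 -622.4  344.9] [179.9  11.5 136.5] [-43.7  51.3  12.3   0.2 104.9 -90.2] [ 0.3  0.  -0.6]
```

Request:
apply_moves --pt "-0.4 0 0 0 -1" --pt "-0.4 0 0 0 -1"

```text
time_s: 14.1
ee_pos: [688.5, -642.2, 319.6]
ee_rot: [179.9, 13.5, 136.5]
force: [-0.1, 0.8, 0.7]
gripper_width: 0.3
gripper_force: 0.0
```

Request:
apply_moves --pt "-0.4 0 0 0 -1" --pt "-0.4 0 0 0 -1"

```text
time_s: 14.3
ee_pos: [705.8, -659.3, 302.5]
ee_rot: [179.8, 15.7, 136.5]
force: [0.9, -0.0, 0.4]
gripper_width: 0.5
gripper_force: 0.0
```

Request:
apply_moves --pt "-0.4 0 0 0 -1" --pt "-0.4 0 0 0 -1"

```text
time_s: 14.5
ee_pos: [721.2, -674.6, 290.8]
ee_rot: [179.8, 18.1, 136.5]
force: [-0.4, 0.1, 0.8]
gripper_width: 0.3
gripper_force: 0.0
```

Request:
apply_moves --pt "-0.4 0 0 0 -1" --pt "-0.4 0 0 0 -1"

```text
time_s: 14.7
ee_pos: [735.0, -688.2, 283.6]
ee_rot: [179.8, 20.5, 136.5]
force: [-0.2, 0.4, -0.7]
gripper_width: 0.8
gripper_force: 0.0
```

Request:
apply_moves --pt "-0.4 0 0 0 -1" --pt "-0.4 0 0 0 -1"

```text
time_s: 14.9
ee_pos: [747.2, -700.5, 280.8]
ee_rot: [179.8, 22.9, 136.5]
force: [0.4, -0.1, 0.7]
gripper_width: 0.5
gripper_force: 0.0
```

Request:
apply_moves --pt "-0.4 0 0 0 -1" --pt "-0.4 0 0 0 -1"

```text
time_s: 15.1
ee_pos: [758.0, -711.2, 281.9]
ee_rot: [179.8, 25.3, 136.5]
force: [1.0, -0.2, 0.8]
gripper_width: 0.9
gripper_force: 0.0
```

Run:
```python
from h import *
st=env.state(); print(st['time_s'],st['ee_pos'],st['ee_rot'],st['qpos'],st['force']); print(R(st['ee_rot']))
```

```text
15.1 [ 758.  -711.2  281.9] [179.8  25.3 136.5] [-43.9  57.1  12.3   0.4  85.3 -90.4] [ 1.  -0.2  0.8]
[[-0.7  0.7  0.3]
 [ 0.6  0.7 -0.3]
 [-0.4  0.  -0.9]]
```

```bash
cat >> h.py <<'E'
def go(*tgts,st=None):
    st=st or env.state(); Rt=R(st['ee_rot'])
    for t in tgts: print(t,'tool delta m',np.round(Rt.T@(np.array(t,float)-st['ee_pos'])/1000,4))
E
python3 - <<'E'
from h import *
go((700,-560,400),(690,-330,410),(690,-90,410)); st=env.state(); d=R(st['ee_rot']).T@np.array([0,240,0]); print(d)
E
```

```text
(700, -560, 400) tool delta m [ 0.1  0.1 -0.2]
(690, -330, 410) tool delta m [ 0.2  0.2 -0.2]
(690, -90, 410) tool delta m [ 0.4  0.4 -0.3]
[149.4 174.3 -69.9]
```

```bash
sed -i 's/np.round(Rt.T@(np.array(t,float)-st\[.ee_pos.\])\/1000,4)/[round(v,3) for v in (Rt.T@(np.array(t,float)-st["ee_pos"])\/1000).tolist()]/' h.py
python3 - <<'E'
from h import *
go((700,-560,400),(690,-330,410),(690,-90,410))
E
```

```text
(700, -560, 400) tool delta m [0.082, 0.07, -0.169]
(690, -330, 410) tool delta m [0.227, 0.231, -0.248]
(690, -90, 410) tool delta m [0.377, 0.405, -0.318]
```

Request:
apply_moves --pt "0.018 0.014 -0.035 0 -1" --pt "0.035 0.03 -0.07 0 -1" --pt "0.05 0.043 -0.103 0 -1" --pt "0.066 0.056 -0.136 0 -1" --pt "0.082 0.07 -0.169 0 -1"

```text
time_s: 15.6
ee_pos: [699.2, -559.2, 403.9]
ee_rot: [179.7, 25.5, 136.4]
force: [0.5, 0.4, 0.0]
gripper_width: 0.5
gripper_force: 0.0
```

Request:
apply_moves --pt "0.029 0.032 -0.016 0 -1" --pt "0.058 0.064 -0.032 0 -1" --pt "0.087 0.097 -0.048 0 -1" --pt "0.116 0.129 -0.064 0 -1" --pt "0.145 0.161 -0.079 0 -1"

```text
time_s: 16.1
ee_pos: [690.8, -328.3, 413.3]
ee_rot: [179.6, 25.5, 136.4]
force: [0.1, 0.0, 1.1]
gripper_width: 0.3
gripper_force: 0.0
```

Request:
apply_moves --pt "0.03 0.035 -0.014 0 -1" --pt "0.06 0.07 -0.028 0 -1" --pt "0.09 0.105 -0.042 0 -1" --pt "0.119 0.139 -0.056 0 -1" --pt "0.149 0.174 -0.07 0 -1"

```text
time_s: 16.6
ee_pos: [691.1, -88.5, 413.4]
ee_rot: [179.5, 25.5, 136.3]
force: [1.0, -0.1, -0.7]
gripper_width: 0.4
gripper_force: 0.0
```

Request:
apply_moves --pt "0.03 0.035 -0.014 0 -1" --pt "0.06 0.07 -0.028 0 -1" --pt "0.09 0.105 -0.042 0 -1" --pt "0.119 0.139 -0.056 0 -1" --pt "0.149 0.174 -0.07 0 -1"

```text
time_s: 17.1
ee_pos: [691.1, 151.5, 413.5]
ee_rot: [179.5, 25.4, 136.3]
force: [1.2, 0.4, -0.4]
gripper_width: 0.5
gripper_force: 0.0
```

Run:
```python
from h import *
st=env.state(); print(st['time_s'],st['ee_pos'],st['ee_rot'],st['qpos'],st['force'])
go((690,390,410),(680,560,400))
```

```text
17.1 [691.1 151.5 413.5] [179.5  25.4 136.3] [ 22.   21.7  61.2 -22.8  85.9 -25. ] [ 1.2  0.4 -0.4]
(690, 390, 410) tool delta m [0.151, 0.172, -0.066]
(680, 560, 400) tool delta m [0.268, 0.289, -0.11]
```

Request:
apply_moves --pt "0.03 0.035 -0.014 0 -1" --pt "0.06 0.07 -0.028 0 -1" --pt "0.09 0.105 -0.042 0 -1" --pt "0.119 0.139 -0.056 0 -1" --pt "0.149 0.172 -0.066 0 -1"

```text
time_s: 17.6
ee_pos: [690.6, 388.6, 410.3]
ee_rot: [179.4, 25.3, 136.3]
force: [-0.2, 0.3, 0.6]
gripper_width: 0.8
gripper_force: 0.0
```

Request:
apply_moves --pt "0.025 0.03 -0.008 0 -1" --pt "0.05 0.06 -0.016 0 -1" --pt "0.075 0.09 -0.024 0 -1" --pt "0.1 0.117 -0.034 0 -1" --pt "0.117 0.117 -0.044 0 -1"

```text
time_s: 18.1
ee_pos: [663.6, 541.0, 376.8]
ee_rot: [178.8, 25.5, 136.7]
force: [0.5, -0.1, 0.4]
gripper_width: 0.4
gripper_force: 0.0
```

Request:
apply_moves --pt "0 0.4 0 0 -1" --pt "0 0.4 0 0 -1" --pt "0 0.4 0 0 -1"

```text
time_s: 18.4
ee_pos: [697.3, 568.5, 330.4]
ee_rot: [176.3, 26.0, 136.3]
force: [-0.2, -0.1, 0.4]
gripper_width: 0.6
gripper_force: 0.0
```

Request:
apply_moves --pt "0 0.4 0 0 -1" --pt "0 0.4 0 0 -1"

```text
time_s: 18.6
ee_pos: [718.3, 589.3, 299.4]
ee_rot: [174.2, 26.4, 136.3]
force: [0.4, 0.0, 0.7]
gripper_width: 0.6
gripper_force: 0.0
```

```bash
cat >> h.py <<'E'
def rep():
    st=env.state(); z=R(st['ee_rot'])[:,2]; n=np.array([np.cos(np.radians(-6.2)),np.sin(np.radians(-6.2)),0]); l=np.array([-n[1],n[0],0])
    print(st['time_s'],st['ee_pos'],st['ee_rot'],st['qpos'],st['force']); print('fwd lean',np.degrees(np.arctan2(z@n,-z[2])),'left lean',np.degrees(np.arctan2(z@l,-z[2])))
E
python3 - <<'E'
from h import *
rep()
E
```

```text
18.6 [718.3 589.3 299.4] [174.2  26.4 136.3] [ 47.9  56.2  12.3 -27.3 104.1  -8.3] [0.4 0.  0.7]
fwd lean 24.826853421507675 left lean -12.002278749406821
```

Request:
apply_moves --pt "0 0.3 -0.3 0 -1" --pt "0 0.3 -0.3 0 -1"

```text
time_s: 18.8
ee_pos: [692.8, 606.0, 331.1]
ee_rot: [172.1, 26.8, 136.3]
force: [-0.1, -0.1, 0.7]
gripper_width: 0.5
gripper_force: 0.0
```

Request:
apply_moves --pt "0 0.3 -0.3 0 -1" --pt "0 0.3 -0.3 0 -1"

```text
time_s: 19.0
ee_pos: [666.8, 621.3, 364.4]
ee_rot: [169.7, 27.1, 136.2]
force: [-0.5, -0.6, -0.8]
gripper_width: 0.8
gripper_force: 0.0
```

Request:
apply_moves --pt "0 0.4 0 0 -1" --pt "0 0.4 0 0 -1"

```text
time_s: 19.2
ee_pos: [686.6, 642.0, 340.5]
ee_rot: [167.5, 27.4, 136.2]
force: [0.4, 0.0, 0.4]
gripper_width: 0.7
gripper_force: 0.0
```

Request:
apply_moves --pt "0 0.4 0 0 -1" --pt "0 0.4 0 0 -1"

```text
time_s: 19.4
ee_pos: [704.7, 660.3, 317.1]
ee_rot: [165.5, 27.7, 136.1]
force: [0.0, -0.4, -0.0]
gripper_width: 0.5
gripper_force: 0.0
```

Request:
apply_moves --pt "0 0.4 0 0 -1" --pt "0 0.4 0 0 -1"

```text
time_s: 19.6
ee_pos: [718.4, 678.2, 301.8]
ee_rot: [163.2, 28.0, 136.1]
force: [0.3, 0.3, 0.5]
gripper_width: 0.3
gripper_force: 0.0
```

Run:
```python
from h import *
rep()
go((650,520,400),(620,300,400),(560,100,380))
```

```text
19.6 [718.4 678.2 301.8] [163.2  28.  136.1] [ 52.   57.1  12.3 -28.5  94.2  -4.6] [0.3 0.3 0.5]
fwd lean 32.17206407682112 left lean -3.111034615709436
(650, 520, 400) tool delta m [-0.099, -0.138, -0.103]
(620, 300, 400) tool delta m [-0.215, -0.327, -0.096]
(560, 100, 380) tool delta m [-0.29, -0.523, -0.089]
```

Run:
```python
from h import *
st=env.state(); Rt=R(st['ee_rot']); n=np.array([.9942,-.108,0])
# desired roll r: tool y' horizontal: y'=-sin r x + cos r y
from math import *
r=atan2(Rt[2,1],Rt[2,0]); 
for r in (r,r+pi,r-pi):
    x=cos(r)*Rt[:,0]+sin(r)*Rt[:,1]; print('roll',round(r,3),'x.n',x@n)
go((680,560,400),(560,400,400),(430,250,380),(425,52,300),(425,52,56))
P=pose('top')
for uv in [(276,307),(288,242),(202,263)]: print(onz(P,uv,10))
```

```text
roll 2.642 x.n 0.84246072704771
roll 5.784 x.n -0.8424607270477101
roll -0.499 x.n -0.8424607270477099
(680, 560, 400) tool delta m [-0.094, -0.089, -0.091]
(560, 400, 400) tool delta m [-0.116, -0.283, -0.137]
(430, 250, 380) tool delta m [-0.116, -0.479, -0.173]
(425, 52, 300) tool delta m [-0.196, -0.657, -0.088]
(425, 52, 56) tool delta m [-0.082, -0.72, 0.119]
[287.4  19.   10. ]
[480.2 -21.6  10. ]
[423.2 238.8  10. ]
```

Request:
apply_moves --pt "-0.019 -0.018 -0.018 0 -1" --pt "-0.038 -0.036 -0.036 0 -1" --pt "-0.056 -0.054 -0.054 0 -1" --pt "-0.075 -0.071 -0.073 0 -1" --pt "-0.094 -0.089 -0.091 0 -1"

```text
time_s: 20.1
ee_pos: [679.9, 559.2, 403.4]
ee_rot: [163.0, 27.9, 135.9]
force: [0.5, -0.4, 0.2]
gripper_width: 0.4
gripper_force: 0.0
```

Request:
apply_moves --pt "-0.004 -0.039 -0.009 0 -1" --pt "-0.009 -0.078 -0.018 0 -1" --pt "-0.013 -0.116 -0.028 0 -1" --pt "-0.018 -0.155 -0.037 0 -1" --pt "-0.022 -0.194 -0.046 0 -1"

```text
time_s: 20.6
ee_pos: [559.4, 398.2, 402.5]
ee_rot: [163.0, 28.0, 135.9]
force: [0.7, 0.2, 0.3]
gripper_width: 0.1
gripper_force: 0.0
```

Request:
apply_moves --pt "0 -0.039 -0.007 -0.1 -1" --pt "0 -0.078 -0.014 -0.2 -1" --pt "0 -0.118 -0.022 -0.3 -1" --pt "0 -0.157 -0.029 -0.4 -1" --pt "0 -0.196 -0.036 -0.5 -1"

```text
time_s: 21.1
ee_pos: [429.6, 248.6, 382.7]
ee_rot: [-180.0, 32.4, 169.1]
force: [-0.6, 0.5, 1.3]
gripper_width: 0.7
gripper_force: 0.0
```

Run:
```python
from h import *
rep()
go((425,52,300),(425,52,56))
```

```text
21.1 [429.6 248.6 382.7] [-180.    32.4  169.1] [ 46.4  -3.2  98.7 -29.   68.4 -25.6] [-0.6  0.5  1.3]
fwd lean 32.28429473333841 left lean -2.999765925302301
(425, 52, 300) tool delta m [0.017, -0.194, 0.087]
(425, 52, 56) tool delta m [0.147, -0.194, 0.293]
```

Request:
apply_moves --pt "0.003 -0.039 0.017 0 -1" --pt "0.007 -0.078 0.035 0 -1" --pt "0.01 -0.116 0.052 0 -1" --pt "0.014 -0.155 0.07 0 -1" --pt "0.017 -0.194 0.087 0 -1"

```text
time_s: 21.6
ee_pos: [424.8, 51.8, 300.1]
ee_rot: [180.0, 32.5, 168.9]
force: [0.9, -0.4, -0.7]
gripper_width: 0.6
gripper_force: 0.0
```

Request:
apply_moves --pt "0.026 0 0.041 0 -1" --pt "0.052 0 0.082 0 -1" --pt "0.078 0 0.124 0 -1" --pt "0.108 0 0.172 0 -1" --pt "0.13 0 0.206 0 -1"

```text
time_s: 22.1
ee_pos: [430.8, 46.8, 106.0]
ee_rot: [-179.2, 33.1, 168.7]
force: [0.4, -0.5, 0.5]
gripper_width: 0.6
gripper_force: 0.0
```

Run:
```python
from h import *
rep()
st=env.state(); p=st['ee_pos']; n=np.array([.9942,-.108,0])
c=np.array([493.2,45.2,59]); print('gap to plate along n minus tip 13.6:',(c-p)@n-13.6,'lateral',(p-c)@np.array([.108,.9942,0]))
go(*(tuple(p+n*k) for k in (100,150,240)))
```

```text
22.1 [430.8  46.8 106. ] [-179.2   33.1  168.7] [ 16.7   2.9 139.2 -62.5  17.6  -4.6] [ 0.4 -0.5  0.5]
fwd lean 32.964825358737855 left lean -4.280532604117472
gap to plate along n minus tip 13.6: 48.63410615844731 lateral -5.113994778111791
(np.float64(530.200634848049), np.float64(36.036790040534015), np.float64(106.00484621037562)) tool delta m [-0.083, 0.01, 0.054]
(np.float64(579.9106348480491), np.float64(30.636790040534013), np.float64(106.00484621037562)) tool delta m [-0.125, 0.014, 0.081]
(np.float64(669.388634848049), np.float64(20.916790040534014), np.float64(106.00484621037562)) tool delta m [-0.2, 0.023, 0.13]
```

Request:
apply_moves --pt "-0.014 0.002 0.009 0 -1" --pt "-0.027 0.003 0.018 0 -1" --pt "-0.02 0.003 0.029 0 -1" --pt "-0.01 0.003 0.045 0 -1" --pt "-0.002 0.003 0.057 0 -1"

```text
time_s: 22.6
ee_pos: [465.4, 44.4, 73.5]
ee_rot: [-179.0, 32.1, 168.7]
force: [-0.8, -0.6, 0.6]
gripper_width: 0.3
gripper_force: 0.0
```

```bash
cat >> h.py <<'E'
def gap():
    rep(); st=env.state(); p=st['ee_pos']; n=np.array([.9942,-.108,0]); c=np.array([493.2,45.2,59])
    print('gap',(c-p)@n-13.6,'lateral',(p-c)@np.array([.108,.9942,0]))
    go(*(tuple((p+n*k).round(1).tolist()) for k in (100,150,200)),tuple((p-[0,0,20]).tolist()))
E
python3 - <<'E'
from h import *
gap()
E
```

```text
22.6 [465.4  44.4  73.5] [-179.    32.1  168.7] [ 14.1   9.9 137.7 -77.   14.5   8.6] [-0.8 -0.6  0.6]
fwd lean 31.88299241278586 left lean -4.386476995278257
gap 13.984047271482924 lateral -3.803793074014862
(564.8, 33.6, 73.5) tool delta m [-0.084, 0.01, 0.053]
(614.5, 28.2, 73.5) tool delta m [-0.127, 0.015, 0.079]
(664.2, 22.8, 73.5) tool delta m [-0.169, 0.02, 0.105]
(465.36784808201134, 44.39742439461669, 53.516337803205616) tool delta m [0.011, 0.0, 0.017]
```

Request:
apply_moves --pt "-0.002 0.001 0.01 0 -1" --pt "-0.003 0.001 0.018 0 -1" --pt "-0.003 0.001 0.02 0 -1" --pt "-0.003 0.001 0.02 0 -1"

```text
time_s: 23.0
ee_pos: [479.0, 43.4, 66.1]
ee_rot: [-178.9, 31.5, 168.8]
force: [-0.9, -0.4, 0.3]
gripper_width: 0.0
gripper_force: 0.0
```

Run:
```python
from h import *
gap()
```

```text
23.0 [479.   43.4  66.1] [-178.9   31.5  168.8] [ 13.2  11.8 136.4 -77.   13.9   7.9] [-0.9 -0.4  0.3]
fwd lean 31.29346770735802 left lean -4.4089047145326195
gap 0.30314332118788023 lateral -3.3528404075768883
(578.4, 32.6, 66.1) tool delta m [-0.085, 0.01, 0.052]
(628.1, 27.2, 66.1) tool delta m [-0.127, 0.015, 0.078]
(677.9, 21.8, 66.1) tool delta m [-0.17, 0.02, 0.104]
(479.01677299634133, 43.368324390281884, 46.121540792839056) tool delta m [0.01, 0.0, 0.017]
```

Request:
apply_moves --pt "-0.012 0.001 0.011 0 -1" --pt "-0.028 0.003 0.023 0 -1" --pt "-0.046 0.006 0.035 0 -1" --pt "-0.064 0.008 0.048 0 -1" --pt "-0.081 0.01 0.059 0 -1"

```text
time_s: 23.5
ee_pos: [578.4, 32.2, 57.4]
ee_rot: [-178.8, 31.4, 168.8]
force: [-3.0, 1.1, 3.3]
gripper_width: 0.4
gripper_force: 2.0
```

Run:
```python
from h import *
gap()
```

```text
23.5 [578.4  32.2  57.4] [-178.8   31.4  168.8] [  8.6  19.2 125.6 -63.6  12.6  -9.8] [-3.   1.1  3.3]
fwd lean 31.21669814277262 left lean -4.425447941016647
gap -99.73417369003826 lateral -3.6801237624203726
(677.8, 21.4, 57.4) tool delta m [-0.085, 0.01, 0.052]
(727.6, 16.0, 57.4) tool delta m [-0.128, 0.015, 0.078]
(777.3, 10.6, 57.4) tool delta m [-0.17, 0.02, 0.103]
(578.4288203742733, 32.23999561170601, 37.39390649759718) tool delta m [0.01, 0.0, 0.017]
```

Request:
apply_moves --pt "-0.012 0.001 0.007 0 -1" --pt "-0.024 0.003 0.015 0 -1" --pt "-0.036 0.004 0.022 0 -1" --pt "-0.048 0.006 0.029 0 -1" --pt "-0.06 0.007 0.036 0 -1"

```text
time_s: 24.0
ee_pos: [647.6, 25.0, 57.4]
ee_rot: [-178.8, 31.3, 168.8]
force: [-2.4, 2.1, -1.0]
gripper_width: 0.7
gripper_force: 1.6
```

Request:
apply_moves --pt "-0.004 0 0.003 0 -1" --pt "-0.008 0.001 0.005 0 -1" --pt "-0.012 0.001 0.007 0 -1" --pt "-0.013 0.001 0.008 0 -1"

```text
time_s: 24.4
ee_pos: [661.0, 23.0, 57.2]
ee_rot: [-178.8, 31.3, 168.8]
force: [-9.6, 4.2, 5.5]
gripper_width: 0.7
gripper_force: 4.9
```

Run:
```python
from h import *
gap()
```

```text
24.4 [661.   23.   57.2] [-178.8   31.3  168.8] [  6.1  24.5 115.3 -44.4  14.4 -31.6] [-9.6  4.2  5.5]
fwd lean 31.07432921332313 left lean -4.448841288065313
gap -182.81695323175293 lateral -3.9507022643920537
(760.4, 12.2, 57.2) tool delta m [-0.085, 0.01, 0.051]
(810.1, 6.8, 57.2) tool delta m [-0.128, 0.015, 0.077]
(859.8, 1.4, 57.2) tool delta m [-0.17, 0.02, 0.103]
(660.9924358050224, 22.998948570373695, 37.15127523776326) tool delta m [0.01, 0.0, 0.017]
```

In the catch now; push on slowly in small steps.

Request:
apply_moves --pt "-0.002 0 0.001 0 -1" --pt "-0.004 0 0.002 0 -1" --pt "-0.006 0.001 0.004 0 -1" --pt "-0.006 0.001 0.004 0 -1"

```text
time_s: 24.8
ee_pos: [669.8, 22.4, 57.5]
ee_rot: [-178.8, 31.4, 168.8]
force: [-0.7, -0.4, 0.2]
gripper_width: 0.3
gripper_force: 0.4
```

Request:
apply_moves --pt "-0.002 0 0.001 0 -1" --pt "-0.004 0 0.002 0 -1" --pt "-0.004 0 0.002 0 -1"

```text
time_s: 25.1
ee_pos: [674.1, 21.6, 57.4]
ee_rot: [-178.9, 31.3, 168.7]
force: [-4.9, 2.8, 1.9]
gripper_width: 0.4
gripper_force: 2.5
```

Request:
apply_moves --pt "-0.002 0 0.001 0 -1" --pt "-0.004 0 0.002 0 -1" --pt "-0.004 0 0.002 0 -1"

```text
time_s: 25.4
ee_pos: [675.0, 21.4, 57.0]
ee_rot: [-178.8, 31.1, 168.8]
force: [-20.2, 8.9, 11.8]
gripper_width: 0.3
gripper_force: 10.8
```

Request:
apply_moves --pt "0.008 -0.001 -0.005 0 -1" --pt "0.025 -0.003 -0.015 0 -1" --pt "0.042 -0.005 -0.026 0 -1" --pt "0.06 -0.007 -0.037 0 -1" --pt "0.068 -0.008 -0.041 0 -1"

```text
time_s: 25.9
ee_pos: [598.6, 29.0, 58.0]
ee_rot: [-178.8, 31.4, 168.8]
force: [0.5, 0.3, -0.2]
gripper_width: 0.4
gripper_force: 0.0
```

Request:
apply_moves --pt "0 0 0 0 -1" --pt "0 0 0 0 -1" --pt "0 0 0 0 -1"

```text
time_s: 26.2
ee_pos: [601.0, 29.1, 58.4]
ee_rot: [-178.9, 31.5, 168.7]
force: [-0.4, -0.3, -0.3]
gripper_width: 0.5
gripper_force: 0.0
```

Run:
```python
from h import *
rep()
t=cams.grab_frame('top'); s=cams.grab_frame('scene')
a=cv2.resize(t[140:260,220:440],(770,420),interpolation=cv2.INTER_CUBIC)[:, :]
b=cv2.resize(s[170:320,180:340],(400,375))
a=cv2.resize(t[130:280,210:430],(440,300),interpolation=cv2.INTER_CUBIC); b=cv2.resize(s[170:320,180:340],(320,300),interpolation=cv2.INTER_CUBIC)
cv2.imwrite('pics/fin.png',np.hstack([a,b]))
```

```text
26.2 [601.   29.1  58.4] [-178.9   31.5  168.7] [  7.7  20.5 122.9 -58.3  12.8 -16. ] [-0.4 -0.3 -0.3]
fwd lean 31.30805808228567 left lean -4.3837659516452385
```

View pics/fin.png

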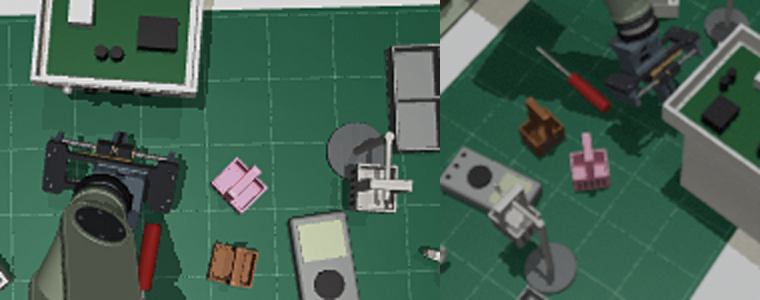

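The final view shows the drawer gone under the tray, with no white plate in front. The basket is hanging on the hook at about (375,185), the bystanders haven't moved, and the arm is clear.

```bash
python3 -c "
from workcell import env
print(env.job_done())"
```

```text
the job is handed in; nothing more can be done
None
```

The basket hangs by its handle on the hook, let go before the drawer was pushed home against its stop. The last picture shows the other things where they were and the arm clear, and the job was handed in at about 26 s (no verdict was returned).

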